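# Put the rinsed bottle on its drying peg

## Robot

A 6-joint arm with a two-finger parallel gripper is mounted at the origin on the work surface. World frame = base frame: x ahead of the robot, y to its left, z up, the work surface at z = 0. Lengths are in m, angles in rad, forces in N, time in s.
With the tool pointing down it reaches from about 0.35 to 0.95 m from the base axis. Payload 17.4 kg.
Tool frame: the origin (TCP) lies midway between the tips of the shut fingers; the grasp point (between the pads) lies 19 mm behind it (env.tcp_to_grasp is the z of the grasp point in the tool frame, in m); z points along the fingers, y is the line along which they close (so a half turn about z gives the same grasp; the last joint's range is limited). The gripper opens to 93 mm and grips with 3 to 60 N. Pads are 15 mm wide; open, the fingers measure 128 mm over their backs; the gripper's body (75 mm by 188 mm) begins 65 mm behind the grasp point.
Start: joints at [1.206, 0.116, 1.442, -0, 1.584, -0.038], TCP at [0.217, 0.639, 0.219] pointing down, gripper open.
Joint ranges: [-2.83, 2.83], [-0.83, 2.19], [0.07, 2.5], [-1.14, 4.28], [0.01, 3], [-2.97, 2.97]. Speed limits (rad/s): [1.89, 1.89, 2.22, 3.14, 3.14, 3.14].

## Interface

Orientations are given as a unit quaternion [w, x, y, z].
In Python, from plant import sense, imaging, env gives the robot as it stands. The module is installed in compiled form; this text tells all that it offers.
- The arm moves only by the tool send_rows, never from a script. Its arguments are lists of equal length, an entry for each row: "gripper": the opening, from -1 (shut) to 1 (fully open); "linear": the shift along the world's x, y, z normalised to -1 to 1, where 1 is 0.02 m, a list of three; "twist": the turn about the world's z normalised to -1 to 1, where 1 is 5 degrees. A call has 1 to 20 rows; each row shifts and turns the commanded pose from where the row before left it; what a row does not reach is not made up. A row lasts 1/12 s, in which the tool goes at most 41.7 mm and 7.16 degrees, less where a joint would pass 70% of its speed; a pose out of reach is approached as far as the arm can. A call with a number of a shift or a turn outside -1 to 1 is refused whole. A call with a gripper value outside its range is refused whole. The fingers move at their own pace and stop on an object; "squeeze" is the grip in N (left out, the last holds). Time passes only in rows, so rows that do not move let the fingers close. It gives the time, the measured TCP pose, the force, the opening and the grip force at its end, in the units of the state.
- sense(): the state, without advancing time (a new reading comes with each control period).
- imaging.camera(name): name is "side" or "top" or "wrist"; returns a dict with "frame" (480x640x3 uint8, blue, green, red), "range_z" (480x640 float32, m along the optical axis (not along the pixel's ray), 0 where there is no reading), "fovy" (degrees; the focal length in pixels is half the picture's height over the tangent of half this angle, whatever the lens; pixels are square), "cx", "cy" (the principal point, pixels), "extrinsics" (4x4, takes a point from camera to world coordinates); the wrist camera has in their place "hand_eye" (4x4, takes a point from camera to tool coordinates, whose origin is the TCP and whose axes are the flange's). Camera axes: x right, y down, z forward; pixel columns grow to the right and rows downward; lengths in m; the calibration is good to about 2 mm. A picture is of the moment at which its call begins: read the wrist's pose just before it.
- env.finish_job(): hands the job in; it is judged then, once.
Trained networks look in a picture, given as the dict that the camera call returned (one of the last four; its "shot" number tells which), for a name from the list of things; names that differ only in an ending like _2 or _b are one class to them, and where a whole thing is asked for, a point or a joint stands for the part that bears it (a point fixed in the world has none). Each returns a list of dicts, best first, with "conf" (0 to 1); they miss things now and then, are a little off and sometimes report something else, mostly with a low value. They report only what shows in the picture. A call takes as long as a camera call.
- imaging.spot_in(picture, query): "at" ([row, column] in pixels, amid what is visible of it).
The state is a dict: "time_s": time; "qpos": joint angles; "joint_vel": joint speeds; "tau": joint torques, N m; "position": TCP position; "tool_rot": TCP orientation; "wrist_force": force on the tool from outside, world axes, zero at the start; "wrist_torque": the same for the moment, N m; "grip_width": finger opening in m; "gripper_force": force on a finger pad.
Only numpy, scipy, OpenCV 4.12 (cv2) and the standard library are available. Lean on these libraries where they do the work, as an engineer would, in place of code of your own. Each camera call takes 0.05 s, during which the arm holds its last target. There are 200 camera calls.

## Task

Take the empty bottle off the sloping drain rails and set it upside down over the tall slim drying peg, lowering it in the grip until its mouth rests on the white collar, then let go. Only then start the air dryer by throwing its lever right over, away from the robot. Leave the filled bottles and jars where they stand.

Things in the scene. Friction and masses are not known exactly. Their poses are not given: they have to be found in the camera images.
- bottle: The empty open bottle, amber glass, brass neck band, no cap, lying on the drain rails. Body 39 mm in diameter, 82 mm long, a 12 mm shoulder, then a neck 30 mm outside, 23 mm inside; 115 mm long in all, 110 g. Origin: centre of its closed bottom; z along its axis to the mouth, as it lies 15 degrees below level, down the rails. Best gripped across the body 40 mm from the bottom.
- bottle_mouth (a point): Centre of the empty bottle's mouth, in the plane of the rim, 115 mm along z from its bottom; z axis out of the mouth.
- chute: Drain rails, fixed: white drip tray 200 x 90 x 12 mm, two steel rails 8 mm thick and 25 mm apart sloping 15 degrees down along the chute's +x, two stop pins at the low end. Origin under the tray's centre, on the table; x along the rails downhill, z up. Above the origin the rails are 54 mm and the lying bottle's axis 75 mm above the table.
- peg_stand: Drying stand for bottles, fixed: round dark base 84 mm in diameter, 12 mm high, a white collar 44 mm in diameter whose top is 20 mm above the table, and on it an upright steel peg 14 mm in diameter, 80 mm tall, tapered over its last 10 mm to 6 mm. Origin: centre of the base on the table, z up.
- peg_seat (a point): Centre of the top of the white collar at the foot of the tall peg, 20 mm above the table: where the centre of the bottle's mouth comes to rest.
- peg_tip (a point): Top of the tall peg, 100 mm above the table.
- stub_stand: The other drying stand, for jars, fixed: same base, but a thick stub 36 mm in diameter that ends 50 mm above the table; too thick for the bottle's mouth. Origin at the centre of the base on the table. It may stand on either side of the tall peg.
- dryer: Air dryer, a fixed white box 90 x 110 x 55 mm, vent grille towards the robot, start lever on top on a grey block 70 x 50 x 25 mm. Origin: centre of its underside; x points away from the robot, the way the lever is thrown. The lever's hinge is level, along the dryer's y, straight above the origin, 77 mm above the table.
- lever_tip (a point): Centre of the 26 mm black ball at the lever's end, 80 mm from the hinge; about 147 mm above the table at either end of the swing, 157 mm half way.
- lever (a joint): The dryer's start lever, a 10 mm steel rod: 0 leaning 0.5 rad to the robot's side (off), 1.0 rad leaning 0.5 rad away (on). It stays where it is left; a push of 1 to 2 N moves it.
- full_a: Filled bottle with a brass cap, 39 mm in diameter, 132 mm tall, standing; origin at the centre of its bottom. To be left alone.
- full_b: A second such filled bottle.
- full_c: A third such filled bottle.
- full_d: A fourth such filled bottle.
- jar_a: Closed white jar with a brass lid, 50 mm in diameter, 40 mm tall; origin at the centre of its bottom. To be left alone.
- jar_b: Closed white jar with a brass lid, 44 mm in diameter, 36 mm tall; origin at the centre of its bottom. To be left alone.

How it is judged:
By the outcome, as a careful person would: the job done as asked, in the order asked, and still so for the second after the job is handed in, with the robot touching nothing.
It also fails if it takes over 51 s, if anything falls off the work surface, if the arm or the gripper's body presses on something with over 40 N, if the wrist force passes 120 N, or if a joint passes its speed limit or range.

## Working session

There is one attempt and no reset: what is moved stays moved. The work goes in short steps, Python scripts to look and compute and a tool call to move; the robot and the scene stay as the last step left them, time stands still between calls to the robot, and variables do not carry over. Pictures are saved under pics/ and viewed, at most 12 in all, crops included, and the job is handed in when it is done.

Besides the shell and the picture viewer there is one more tool, called after ">>>" as a command line: name --pt "numbers of a row" for each row, then --argument value for the rest. send_rows: Moves the arm, as the interface text tells. Scaled input: -1 to 1 covers 0.02 m each way for a shift and 5 degrees each way for a turn. Its arguments: {"type":"object","properties":{"gripper":{"type":"array"},"linear":{"type":"array"},"twist":{"type":"array"},"squeeze":{"type":"number"}},"required":["gripper","linear","twist"]}

```bash
mkdir -p pics
cat > h.py <<'E'
import numpy as np, cv2
from scipy.spatial.transform import Rotation as R
from plant import sense, imaging, env
def T_tool(s):
    T=np.eye(4); q=s["tool_rot"]; T[:3,:3]=R.from_quat([q[1],q[2],q[3],q[0]]).as_matrix(); T[:3,3]=s["position"]; return T
def shot(name):
    s=sense(); p=imaging.camera(name)
    p["T"]=np.array(p["extrinsics"]) if "extrinsics" in p else T_tool(s)@np.array(p["hand_eye"])
    return p
def cloud(p):
    d=p["range_z"]; h,w=d.shape; f=h/2/np.tan(np.radians(p["fovy"])/2)
    v,u=np.mgrid[:h,:w]
    P=np.stack([(u-p["cx"])/f*d,(v-p["cy"])/f*d,d],-1)
    W=P@p["T"][:3,:3].T+p["T"][:3,3]; W[d<=0]=np.nan; return W
def pix(p,X):
    f=480/2/np.tan(np.radians(p["fovy"])/2); c=np.linalg.inv(p["T"])@np.append(X,1)
    return c[0]/c[2]*f+p["cx"],c[1]/c[2]*f+p["cy"]
E
python3 - <<'E'
from h import *
print(env.tcp_to_grasp, {k:np.round(v,3) for k,v in sense().items()})
for n in ["top","side"]:
    p=shot(n); cv2.imwrite(f"pics/{n}0.png",p["frame"]); W=cloud(p); print(n,p["T"].round(3).tolist(),p["fovy"])
    np.savez(f"{n}0.npz",W=W,fr=p["frame"])
    for q in ["bottle","bottle_mouth","chute","peg_stand","peg_seat","peg_tip","stub_stand","dryer","lever_tip","full_a","jar_a"]:
        for r in imaging.spot_in(p,q)[:5]:
            i,j=np.round(r["at"]).astype(int); print(q,round(r["conf"],2),i,j,W[i,j].round(3))
E
```

```text
-0.0188 {'time_s': np.float64(0.0), 'qpos': array([ 1.206,  0.116,  1.442,  0.   ,  1.584, -0.038]), 'joint_vel': array([ 0.001, -0.002, -0.001, -0.   , -0.002, -0.001]), 'tau': array([-0.0000e+00, -7.2125e+01, -6.2262e+01,  7.8000e-02,  2.4000e-02,
       -0.0000e+00]), 'position': array([0.217, 0.639, 0.218]), 'tool_rot': array([-0.   ,  0.163,  0.987, -0.001]), 'wrist_force': array([-0.013,  0.44 , -0.597]), 'wrist_torque': array([-0.002,  0.027, -0.009]), 'gripper_force': np.float64(0.0), 'grip_width': np.float64(0.093)}
top [[0.023, -0.991, 0.129, 0.436], [-1.0, -0.025, -0.015, 0.035], [0.018, -0.129, -0.992, 1.207], [0.0, 0.0, 0.0, 1.0]] 47.81716625160429
bottle 0.55 284 224 [0.494 0.195 0.1  ]
bottle_mouth 0.89 284 227 [0.494 0.19  0.095]
bottle_mouth 0.46 303 373 [ 0.464 -0.118  0.034]
chute 0.74 279 232 [0.505 0.181 0.085]
chute 0.26 192 220 [0.68  0.208 0.121]
peg_stand 0.8 297 414 [ 0.479 -0.209  0.024]
peg_seat 0.63 296 417 [ 0.482 -0.216  0.02 ]
peg_tip 0.74 299 415 [ 0.474 -0.207  0.042]
stub_stand 0.71 309 321 [ 0.448 -0.005  0.052]
dryer 0.73 285 227 [0.492 0.189 0.10
[... 561 characters left out ...]
89 0.205 0.006]
peg_stand 0.83 369 298 [ 0.474 -0.223  0.021]
peg_stand 0.26 399 450 [ 0.659 -0.378  0.088]
peg_seat 0.75 224 351 [0.633 0.002 0.14 ]
peg_seat 0.59 368 295 [ 0.469 -0.22   0.022]
peg_seat 0.55 177 302 [0.61  0.374 0.06 ]
peg_seat 0.45 210 269 [0.491 0.171 0.095]
peg_tip 0.68 371 300 [ 0.476 -0.228  0.021]
stub_stand 0.92 293 268 [ 0.453 -0.024  0.021]
dryer 0.58 260 364 [ 0.658 -0.015  0.057]
dryer 0.16 224 347 [0.624 0.002 0.142]
lever_tip 0.78 222 347 [ 0.623 -0.002  0.149]
full_a 0.88 175 301 [0.609 0.38  0.064]
full_a 0.81 398 450 [ 0.66  -0.378  0.089]
full_a 0.35 212 267 [0.486 0.17  0.091]
jar_a 0.78 249 304 [0.551 0.082 0.036]
jar_a 0.75 326 284 [ 0.467 -0.135  0.036]
```

View pics/top0.png

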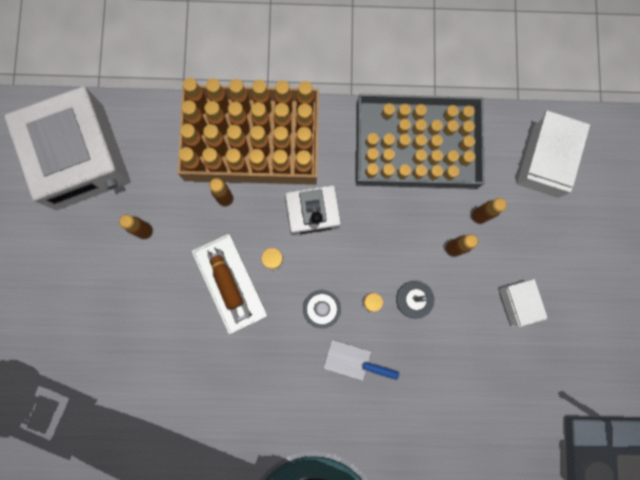

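View pics/side0.png

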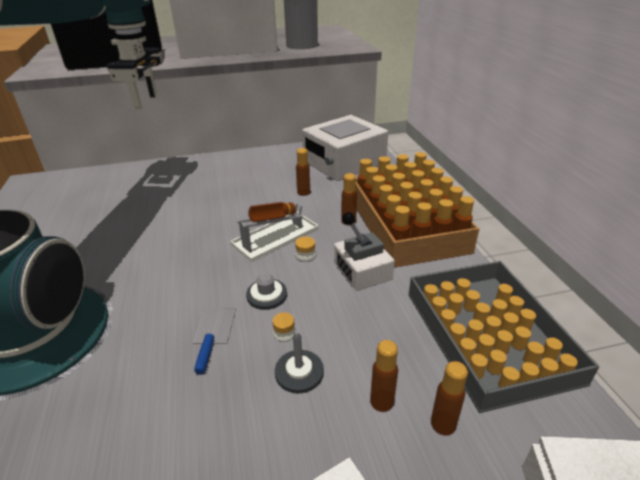

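Run:
```python
import numpy as np, cv2
from scipy.optimize import least_squares
def fitaxis(P,r):
    c0=np.nanmedian(P,0)
    def f(p):
        d=np.array([np.cos(p[2]),np.sin(p[2]),-np.tan(p[4])]); d/=np.linalg.norm(d)
        v=P-[p[0],p[1],p[3]]; return np.linalg.norm(v-np.outer(v@d,d),axis=1)-r
    s=least_squares(f,[c0[0],c0[1],.4,c0[2]-.01,.26],loss="soft_l1",f_scale=.002); return s.x,np.sqrt(np.mean(s.fun**2))
for n in ["top","side"]:
    z=np.load(n+"0.npz"); W,fr=z["W"],z["fr"].astype(int)
    amber=(fr[...,2]>fr[...,0]*1.8+20)
    box=(abs(W[...,0]-.5)<.09)&(abs(W[...,1]-.185)<.07)&(W[...,2]>.05)&(W[...,2]<.13)
    P=W[amber&box]; print(n,"bottle n",len(P),P.min(0).round(3),P.max(0).round(3))
    B=P[(P[:,0]<.51)]
    x,e=fitaxis(B,.0195); d=np.array([np.cos(x[2]),np.sin(x[2]),-np.tan(x[4])]);d/=np.linalg.norm(d)
    t=(P-[x[0],x[1],x[3]])@d; q=np.percentile(t,[0.5,99.5]); c=np.array([x[0],x[1],x[3]])
    print("axis",x.round(3),"rms",e.round(4),"bottom",(c+q[0]*d).round(3),"mouth",(c+q[1]*d).round(3),"len",q[1]-q[0])
    for nm,cx,cy in [("tall",.478,-.213),("stub",.45,-.01)]:
        m=(np.hypot(W[...,0]-cx,W[...,1]-cy)<.06)
        dark=m&(W[...,2]>.006)
        Q=W[dark].astype(np.float32)[:,:2]; print(nm,"base circle",np.round(cv2.minEnclosingCircle(Q),4) if 0 else [np.round(v,4) for v in cv2.minEnclosingCircle(Q)])
        wh=m&(fr.min(-1)>150); Q=W[wh]; print("  white",len(Q),Q.mean(0).round(4),[np.round(v,4) for v in cv2.minEnclosingCircle(Q[:,:2].astype(np.float32))])
        hi=m&(W[...,2]>.035); print("  high",W[hi].mean(0).round(4),W[hi].max(0).round(3),W[hi].min(0).round(3),hi.sum())
    m=(abs(W[...,0]-.505)<.14)&(abs(W[...,1]-.185)<.1)&(fr.min(-1)>150)&(W[...,2]<.025)
    r=cv2.minAreaRect(W[m][:,:2].astype(np.float32)); print("tray",np.round(r[0],4),np.round(r[1],4),r[2])
    m=(np.hypot(W[...,0]-.624,W[...,1])<.04)&(W[...,2]>.125); print("ball",W[m].min(0).round(3),W[m].max(0).round(3))
    m=(np.hypot(W[...,0]-.65,W[...,1]-.01)<.1)&(fr.min(-1)>130)&(W[...,2]>.045)&(W[...,2]<.065)
    r=cv2.minAreaRect(W[m][:,:2].astype(np.float32)); print("dryer",np.round(r[0],4),np.round(r[1],4),r[2])
```

```text
top bottle n 754 [0.447 0.159 0.065] [0.554 0.229 0.111]
axis [0.54  0.217 0.46  0.062 0.259] rms 0.0032 bottom [0.45  0.172 0.089] mouth [0.548 0.22  0.06 ] len 0.11323344422383334Traceback (most recent call last):
  File "<stdin>", line 21, in <module>
cv2.error: OpenCV(4.12.0) /io/opencv/modules/imgproc/src/shapedescr.cpp:201: error: (-215:Assertion failed) count >= 0 && (depth == CV_32F || depth == CV_32S) in function 'minEnclosingCircle'
```

Run:
```python
import numpy as np, cv2
A=lambda Q: np.ascontiguousarray(Q[:,:2].astype(np.float32)).reshape(-1,1,2)
circ=lambda Q:[np.round(v,4) for v in cv2.minEnclosingCircle(A(Q))]
for n in ["top","side"]:
    z=np.load(n+"0.npz"); W,fr=z["W"],z["fr"].astype(int); print(n)
    for nm,cx,cy in [("tall",.478,-.213),("stub",.45,-.01)]:
        m=(np.hypot(W[...,0]-cx,W[...,1]-cy)<.06)
        print(nm,"base",circ(W[m&(W[...,2]>.007)&(W[...,2]<.03)]))
        Q=W[m&(fr.min(-1)>150)]; print("  white",len(Q),Q.mean(0).round(4),circ(Q))
        Q=W[m&(W[...,2]>.035)]; print("  high",len(Q),Q.mean(0).round(4),Q.max(0).round(3),Q.min(0).round(3))
    m=(abs(W[...,0]-.505)<.14)&(abs(W[...,1]-.185)<.1)&(fr.min(-1)>150)&(W[...,2]<.025)
    r=cv2.minAreaRect(A(W[m])); print("tray",np.round(r[0],4),np.round(r[1],4),r[2])
    m=(np.hypot(W[...,0]-.624,W[...,1])<.04)&(W[...,2]>.125); print("ball",W[m].min(0).round(3),W[m].max(0).round(3))
    m=(np.hypot(W[...,0]-.65,W[...,1]-.01)<.1)&(fr.min(-1)>130)&(W[...,2]>.045)&(W[...,2]<.065)
    r=cv2.minAreaRect(A(W[m])); print("dryer",np.round(r[0],4),np.round(r[1],4),r[2])
```

```text
top
tall base [array([ 0.479 , -0.2063]), np.float64(0.0507)]
  white 267 [ 0.4743 -0.2114  0.0208] [array([ 0.4749, -0.2153]), np.float64(0.0234)]
  high 72 [ 0.4736 -0.2112  0.0781] [ 0.481 -0.207  0.106] [ 0.467 -0.22   0.041]
stub base [array([ 0.4515, -0.0143]), np.float64(0.0485)]
  white 650 [ 0.4493 -0.0076  0.0239] [array([ 0.4494, -0.0076]), np.float64(0.0334)]
  high 219 [ 0.4484 -0.0077  0.0475] [0.466 0.009 0.056] [ 0.431 -0.025  0.04 ]
tray [0.5019 0.1999] [0.2099 0.0986] 26.707231521606445
ball [ 0.613 -0.     0.146] [0.638 0.024 0.163]
dryer [0.6647 0.0176] [0.0903 0.1101] 10.373806953430176
side
tall base [array([ 0.4764, -0.2156]), np.float64(0.0427)]
  white 338 [ 0.4756 -0.2189  0.0211] [array([ 0.4779, -0.2155]), np.float64(0.0234)]
  high 253 [ 0.4756 -0.2194  0.0705] [ 0.483 -0.212  0.103] [ 0.469 -0.223  0.035]
stub base [array([ 0.4526, -0.0094]), np.float64(0.044)]
  white 282 [ 0.4501 -0.0182  0.0191] [array([ 0.452 , -0.0067]), np.float64(0.0343)]
  high 228 [ 0.4503 -0.0159  0.0466] [0.468 0.003 0.053] [ 0.433 -0.028  0.035]
tray [0.5127 0.186 ] [0.2318 0.1463] 10.697142601013184
ball [ 0.616 -0.003  0.125] [0.647 0.015 0.163]
dryer [0.6658 0.0155] [0.0889 0.1119] 9.794885635375977
```

>>> send_rows --gripper '[1, 1, 1, 1, 1, 1, 1, 1, 1, 1, 1, 1, 1, 1, 1, 1, 1, 1, 1, 1]' --pt "0.58 -0.98 0" --pt "0.58 -0.98 0" --pt "0.58 -0.98 0" --pt "0.58 -0.98 0" --pt "0.58 -0.98 0" --pt "0.58 -0.98 0" --pt "0.58 -0.98 0" --pt "0.58 -0.98 0" --pt "0.58 -0.98 0" --pt "0.58 -0.98 0" --pt "0.58 -0.98 0" --pt "0.58 -0.98 0" --pt "0.58 -0.98 0" --pt "0.58 -0.98 0" --pt "0.58 -0.98 0" --pt "0.58 -0.98 0" --pt "0.58 -0.98 0" --pt "0.58 -0.98 0" --pt "0.58 -0.98 0" --pt "0.58 -0.98 0" --twist '[0.45, 0.45, 0.45, 0.45, 0.45, 0.45, 0.45, 0.45, 0.45, 0.45, 0.45, 0.45, 0.45, 0.45, 0.45, 0.45, 0.45, 0.45, 0.45, 0.45]'

```text
time_s: 2.87
position: [0.4491, 0.2463, 0.2188]
tool_rot: [0.0, -0.228, 0.974, 0.0]
wrist_force: [-0.1, 0.9, 0.0]
grip_width: 0.0928
gripper_force: 0.0
```

>>> send_rows --gripper '[1, 1, 1, 1]' --pt "0.58 -0.98 0" --pt "0.58 -0.98 0" --pt "0.58 -0.9 0" --pt "0 0 0" --twist '[0.1, 0, 0, 0]'

```text
time_s: 3.2
position: [0.4848, 0.1876, 0.2187]
tool_rot: [0.0, -0.23, 0.973, -0.0]
wrist_force: [-0.1, -0.3, -0.2]
grip_width: 0.0929
gripper_force: 0.0
```

Run:
```python
from h import *
from scipy.optimize import least_squares
p=shot("wrist"); cv2.imwrite("pics/w1.png",p["frame"]); W=cloud(p); fr=p["frame"].astype(int); np.savez("w1.npz",W=W,fr=fr)
s=sense(); T=T_tool(s); print(s["position"].round(4),"tool y yaw",np.degrees(np.arctan2(T[1,1],T[0,1])),s["time_s"])
amber=(fr[...,2]>fr[...,0]*1.8+20)
m=amber&(abs(W[...,0]-.5)<.09)&(abs(W[...,1]-.2)<.07)&(W[...,2]>.05)&(W[...,2]<.13)
P=W[m]; print(len(P),P.min(0).round(3),P.max(0).round(3))
d0=np.array([.895,.445]); B=P[(P[:,:2]-[.45,.172])@d0<.075]
def f(x):
    d=np.array([np.cos(x[2]),np.sin(x[2]),-np.tan(x[4])]);d/=np.linalg.norm(d); v=B-[x[0],x[1],x[3]]
    return np.linalg.norm(v-np.outer(v@d,d),axis=1)-.0195
x=least_squares(f,[.485,.19,.46,.08,.26],loss="soft_l1",f_scale=.002).x
d=np.array([np.cos(x[2]),np.sin(x[2]),-np.tan(x[4])]);d/=np.linalg.norm(d);c=np.array([x[0],x[1],x[3]])
t=(P-c)@d;q=np.percentile(t,[.5,99.5]);print(np.degrees(x[[2,4]]),"bottom",(c+q[0]*d).round(4),"grasp",(c+(q[0]+.04)*d).round(4),"len",q[1]-q[0],np.abs(f(x)).mean())
```

```text
[0.4841 0.1888 0.2186] tool y yaw 116.64554465076414 3.25
4685 [0.442 0.155 0.067] [0.555 0.232 0.109]
[26.86235039 15.05963111] bottom [0.45   0.1703 0.0896] grasp [0.4845 0.1877 0.0792] len 0.11243568487532074 0.001439924751960003
```

View pics/w1.png

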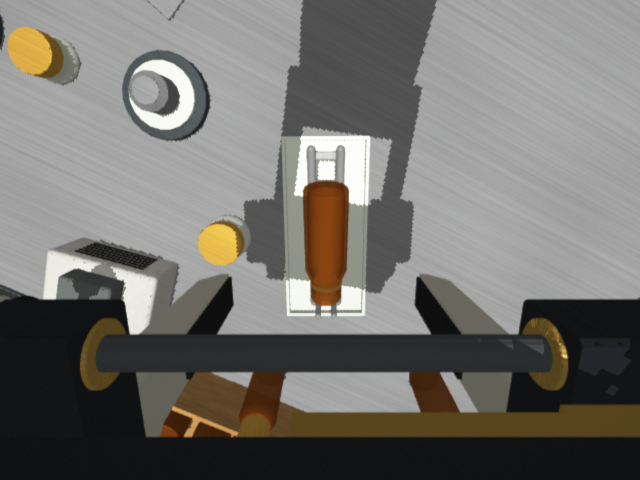

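>>> send_rows --gripper '[1, 1, 1, 1, 1, 1, 1, 1, 1, 1, 1]' --pt "0 -0.04 -0.79" --pt "0 0 -0.79" --pt "0 0 -0.79" --pt "0 0 -0.79" --pt "0 0 -0.79" --pt "0 0 -0.79" --pt "0 0 -0.79" --pt "0 0 -0.79" --pt "0 0 -0.79" --pt "0 0 -0.79" --pt "0 0 0" --twist '[0, 0, 0, 0, 0, 0, 0, 0, 0, 0, 0]'

```text
time_s: 4.17
position: [0.4818, 0.1895, 0.0578]
tool_rot: [-0.002, -0.232, 0.973, -0.0]
wrist_force: [-0.7, -0.1, -1.8]
grip_width: 0.0933
gripper_force: 0.0
```

>>> send_rows --gripper '[-1, -1, -1, -1, -1, -1, -1, -1, -1, -1, -1, -1]' --pt "0 0 0" --pt "0 0 0" --pt "0 0 0" --pt "0 0 0" --pt "0 0 0" --pt "0 0 0" --pt "0 0 0" --pt "0 0 0" --pt "0 0 0" --pt "0 0 0" --pt "0 0 0" --pt "0 0 0" --twist '[0, 0, 0, 0, 0, 0, 0, 0, 0, 0, 0, 0]' --squeeze 15

```text
time_s: 5.17
position: [0.4837, 0.1891, 0.0608]
tool_rot: [0.0, -0.231, 0.973, -0.0]
wrist_force: [0.9, -3.0, 2.9]
grip_width: 0.0374
gripper_force: 15.0
```

>>> send_rows --gripper '[-1, -1, -1, -1, -1, -1, -1, -1, -1, -1, -1, -1]' --pt "0 0 0.4" --pt "0 0 0.8" --pt "0 0 0.8" --pt "0 0 0.8" --pt "0 0 0.8" --pt "0 0 0.8" --pt "0 0 0.8" --pt "0 0 0.8" --pt "0 0 0.8" --pt "0 0 0.8" --pt "0 0 0.4" --pt "0 0 0" --twist '[0, 0, 0, 0, 0, 0, 0, 0, 0, 0, 0, 0]'

```text
time_s: 6.17
position: [0.4838, 0.1896, 0.2226]
tool_rot: [0.001, -0.232, 0.973, 0.0]
wrist_force: [0.7, -0.8, -1.1]
grip_width: 0.0375
gripper_force: 15.0
```

```bash
cat >> h.py <<'E'
def held(p,g):
    "direction of the held bottle's axis from amber points near grasp point g (PCA), with extents"
    W=cloud(p); fr=p["frame"].astype(int); m=(fr[...,2]>fr[...,0]*1.8+20)&(np.linalg.norm(W-g,axis=-1)<.085)
    P=W[m]; c=P.mean(0); d=np.linalg.svd(P-c,full_matrices=False)[2][0]; d*=-np.sign(d[2])
    return len(P),d,np.degrees(np.arcsin(-d[2])),P.min(0),P.max(0)
E
python3 - <<'E'
from h import *
s=sense(); g=s["position"]+[0,0,.0188]; p=shot("side")
n,d,a,lo,hi=held(p,g); print(g.round(3),n,d.round(3),a,lo.round(3),hi.round(3),s["gripper_force"],s["grip_width"])
u,v=map(int,pix(p,g)); c=p["frame"][max(v-90,0):v+90,max(u-90,0):u+90]; cv2.imwrite("pics/s2.png",cv2.resize(c,None,fx=3,fy=3))
E
```

```text
[0.484 0.19  0.241] 558 [ 0.895  0.379 -0.236] 13.629739631266638 [0.446 0.154 0.219] [0.555 0.217 0.271] 14.999920233650528 0.03746857568826523
```

View pics/s2.png

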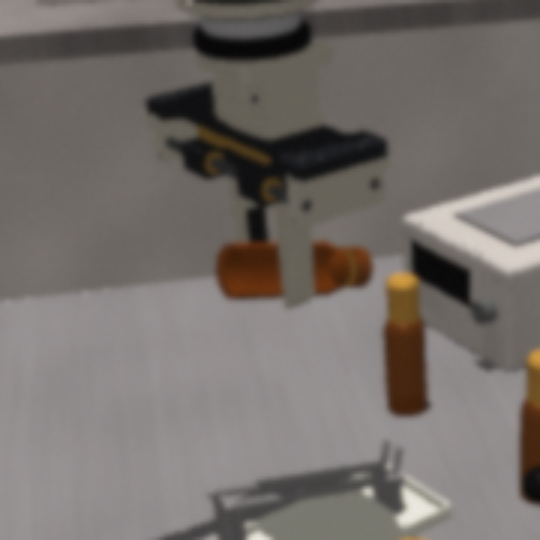

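>>> send_rows --gripper '[-1, -1, -1, -1]' --pt "0 0 0" --pt "0 0 0" --pt "0 0 0" --pt "0 0 0" --twist '[0, 0, 0, 0]' --squeeze 6

```text
time_s: 6.55
position: [0.4833, 0.1892, 0.22]
tool_rot: [-0.001, -0.232, 0.973, -0.0]
wrist_force: [-0.3, -0.3, -1.9]
grip_width: 0.0374
gripper_force: 6.0
```

Run:
```python
from h import *
s=sense(); g=s["position"]+[0,0,.0188]; p=shot("side")
n,d,a,lo,hi=held(p,g); print(g.round(3),n,d.round(3),a,lo.round(3),hi.round(3),s["gripper_force"],s["grip_width"])
```

```text
[0.483 0.189 0.239] 552 [ 0.893  0.381 -0.24 ] 13.893255824164804 [0.445 0.154 0.217] [0.555 0.222 0.269] 5.999883040494751 0.03741716074461418
```

>>> send_rows --gripper '[-1, -1, -1, -1]' --pt "0 0 0" --pt "0 0 0" --pt "0 0 0" --pt "0 0 0" --twist '[0, 0, 0, 0]' --squeeze 3

```text
time_s: 6.93
position: [0.4835, 0.1893, 0.2207]
tool_rot: [0.0, -0.232, 0.973, 0.0]
wrist_force: [-0.1, 0.5, -2.2]
grip_width: 0.0373
gripper_force: 3.0
```

Run:
```python
from h import *
s=sense(); g=s["position"]+[0,0,.0188]; p=shot("side")
n,d,a,lo,hi=held(p,g); print(g.round(3),n,d.round(3),a,lo.round(3),hi.round(3),s["gripper_force"],s["grip_width"])
```

```text
[0.483 0.189 0.239] 560 [ 0.894  0.378 -0.239] 13.829223067765207 [0.445 0.154 0.217] [0.556 0.219 0.269] 2.999918135392363 0.03731588788117613
```

>>> send_rows --gripper '[-1, -1, -1, -1, -1, -1, -1, -1, -1, -1, -1, -1, -1, -1, -1, -1, -1, -1, -1, -1]' --pt "0 0 0" --pt "0 -0.5 0" --pt "0 -1 0" --pt "0 -1 0" --pt "0 -1 0" --pt "0 -1 0" --pt "0 -1 0" --pt "0 -1 0" --pt "0 -1 0" --pt "0 -1 0" --pt "0 -1 0" --pt "0 -1 0" --pt "0 -1 0" --pt "0 -1 0" --pt "0 -1 0" --pt "0 -1 0" --pt "0 -1 0" --pt "0 -1 0" --pt "0 -1 0" --pt "0 -1 0" --twist '[0, -0.5, -1, -1, -1, -1, -1, -1, -1, -1, -1, -1, -1, -1, -1, -1, -1, -1, -1, -1]' --squeeze 12

```text
time_s: 8.65
position: [0.4834, -0.1817, 0.2207]
tool_rot: [0.0, 0.544, 0.839, 0.0]
wrist_force: [0.1, -0.2, -1.8]
grip_width: 0.0374
gripper_force: 12.0
```

>>> send_rows --gripper '[-1, -1, -1, -1, -1, -1, -1, -1]' --pt "-0.18 -1 0" --pt "-0.19 -1 0" --pt "0 -0.8 0" --pt "0 -0.5 0" --pt "0 -0.1 0" --pt "0 0 0" --pt "0 0 0" --pt "0 0 0" --twist '[-1, -1, -1, -0.9, -0.4, 0, 0, 0]'

```text
time_s: 9.32
position: [0.4761, -0.2484, 0.2207]
tool_rot: [-0.0, 0.689, 0.725, 0.0]
wrist_force: [-0.5, -0.2, -0.4]
grip_width: 0.0375
gripper_force: 12.0
```

Run:
```python
from h import *
p=shot("wrist"); s=sense(); T=T_tool(s); cv2.imwrite("pics/w3.png",p["frame"]); W=cloud(p); fr=p["frame"].astype(int)
print(s["position"].round(4),"yaw",np.degrees(np.arctan2(T[1,1],T[0,1])),s["time_s"])
A=lambda Q: np.ascontiguousarray(Q[:,:2].astype(np.float32)).reshape(-1,1,2)
near=np.hypot(W[...,0]-.476,W[...,1]+.2155)<.06
for nm,m in [("white",(fr.min(-1)>150)&(abs(W[...,2]-.02)<.01)),("base",(W[...,2]>.007)&(W[...,2]<.03)),("peg",W[...,2]>.04),("tip",(W[...,2]>.09)&(W[...,2]<.11))]:
    Q=W[near&m]
    if len(Q): print(nm,len(Q),Q.mean(0).round(4),Q.min(0).round(4),Q.max(0).round(4),[np.round(v,4) for v in cv2.minEnclosingCircle(A(Q))])
p2=shot("side"); print(held(p2,s["position"]+[0,0,.0188]))
```

```text
[ 0.4761 -0.2484  0.2207] yaw 2.872447933376856 9.3667
white 1043 [ 0.4733 -0.2137  0.0197] [ 0.4331 -0.2387  0.0101] [ 0.4951 -0.1947  0.0222] [array([ 0.4642, -0.2198]), np.float64(0.0317)]
base 4342 [ 0.4735 -0.2126  0.0139] [ 0.4327 -0.2514  0.0085] [ 0.5151 -0.1748  0.0297] [array([ 0.4736, -0.2161]), np.float64(0.042)]
peg 100268 [ 0.4751 -0.2256  0.3192] [ 0.4164 -0.2755  0.0403] [ 0.536  -0.2084  0.3467] [array([ 0.4762, -0.2194]), np.float64(0.06)]
tip 199 [ 0.4738 -0.2157  0.0956] [ 0.4675 -0.2225  0.09  ] [ 0.4802 -0.2098  0.1012] [array([ 0.4739, -0.2171]), np.float64(0.0068)]
(2044, array([ 0.023212  , -0.9251203 , -0.37896391]), np.float64(22.269519310546546), array([ 0.45919536, -0.32710786,  0.20767856]), array([ 0.49648276, -0.21272403,  0.31844057]))
```

View pics/w3.png

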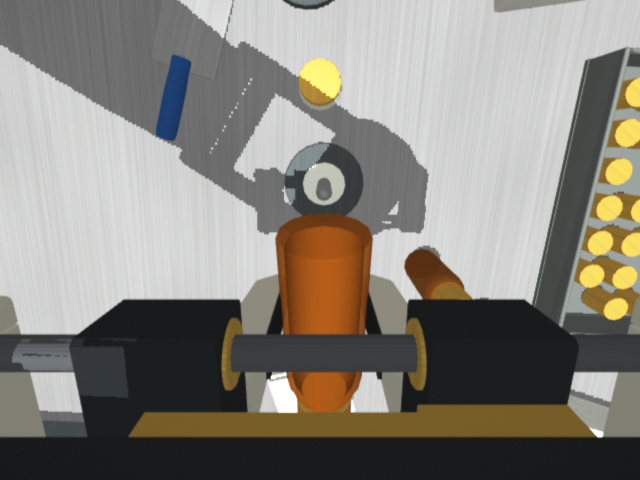

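>>> send_rows --gripper '[-1, -1, -1, -1, -1, -1, -1, -1, -1, -1, -1]' --pt "-0.12 0 -0.4" --pt "0 0 -0.7" --pt "0 0 -0.8" --pt "0 0 -0.8" --pt "0 0 -0.8" --pt "0 0 -0.8" --pt "0 0 -0.8" --pt "0 0 -0.6" --pt "0 0 -0.3" --pt "0 0 0" --pt "0 0 0" --twist '[-0.57, 0, 0, 0, 0, 0, 0, 0, 0, 0, 0]' --squeeze 5

```text
time_s: 10.33
position: [0.4738, -0.2487, 0.1009]
tool_rot: [0.0, 0.707, 0.707, 0.0]
wrist_force: [-0.2, -0.2, -1.2]
grip_width: 0.0374
gripper_force: 5.0
```

>>> send_rows --gripper '[-1, -1, -1, -1, -1, -1, -1, -1, -1]' --pt "0 0 -0.15" --pt "0 0 -0.15" --pt "0 0 -0.15" --pt "0 0 -0.15" --pt "0 0 -0.15" --pt "0 0 -0.15" --pt "0 0 -0.1" --pt "0 0 0" --pt "0 0 0" --twist '[0, 0, 0, 0, 0, 0, 0, 0, 0]'

```text
time_s: 11.08
position: [0.4736, -0.2486, 0.0804]
tool_rot: [-0.0, 0.708, 0.707, -0.0]
wrist_force: [0.3, -1.2, -1.4]
grip_width: 0.0373
gripper_force: 5.0
```

```bash
cat >> h.py <<'E'
def axis(p,g):
    "held bottle's axis by cylinder fit (amber points close to the tool's y-normal plane)"
    from scipy.optimize import least_squares
    W=cloud(p); fr=p["frame"].astype(int); m=(fr[...,2]>fr[...,0]*1.8+20)&(abs(W[...,0]-g[0])<.025)&(abs(W[...,1]-g[1])<.1)&(W[...,2]<g[2]+.05)&(W[...,2]>.03)
    P=W[m]; 
    def ds(x,Q):
        d=np.array([x[3],-np.cos(x[2]),-np.sin(x[2])]);d/=np.linalg.norm(d);v=Q-[g[0]+x[0],g[1],g[2]+x[1]];t=v@d
        return np.linalg.norm(v-np.outer(t,d),axis=1),t,d
    def f(x):
        r,t,_=ds(x,P); return (r-np.interp(t,[-.04,.042,.054,.075],[.0195,.0195,.015,.015]))
    best=min((least_squares(f,[0,0,a,0],loss="soft_l1",f_scale=.002) for a in np.radians([15,35,55,75,90])),key=lambda r:r.cost)
    r,t,d=ds(best.x,P); q=np.percentile(t,[1,99])
    return dict(n=len(P),off=best.x[:2].round(4),theta=np.degrees(best.x[2]).round(1),lat=np.degrees(best.x[3]).round(1),t=q.round(4),rms=np.abs(best.fun).mean().round(4))
E
python3 - <<'E'
from h import *
s=sense(); g=s["position"]+[0,0,.0188]; p=shot("side"); print(g.round(4),s["wrist_force"].round(2),axis(p,g))
u,v=map(int,pix(p,g)); c=p["frame"][max(v-90,0):v+90,max(u-90,0):u+90]; cv2.imwrite("pics/s4.png",cv2.resize(c,None,fx=3,fy=3))
E
```

```text
[ 0.4736 -0.2486  0.0992] [ 0.27 -1.17 -1.38] {'n': 1670, 'off': array([0.002 , 0.0022]), 'theta': np.float64(34.8), 'lat': np.float64(-0.2), 't': array([-0.026 ,  0.0766]), 'rms': np.float64(0.0008)}
```

View pics/s4.png

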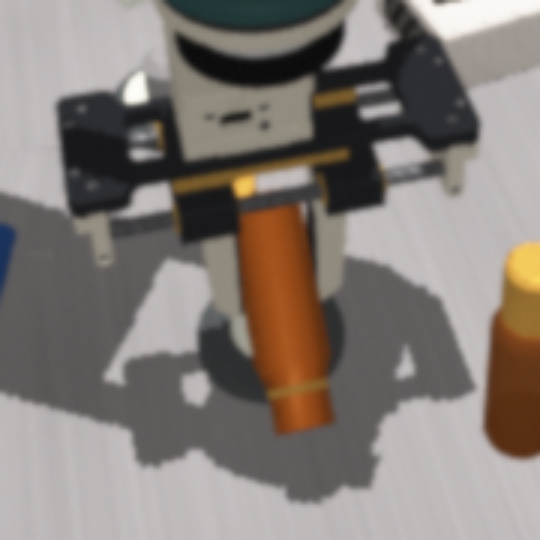

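>>> send_rows --gripper '[-1, -1, -1, -1, -1, -1, -1, -1]' --pt "0 0 -0.15" --pt "0 0 -0.15" --pt "0 0 -0.15" --pt "0 0 -0.15" --pt "0 0 -0.15" --pt "0 0 0" --pt "0 0 0" --pt "0 0 0" --twist '[0, 0, 0, 0, 0, 0, 0, 0]'

```text
time_s: 11.8
position: [0.4736, -0.2486, 0.0656]
tool_rot: [-0.0, 0.708, 0.707, 0.0]
wrist_force: [-0.3, 0.1, -1.3]
grip_width: 0.0374
gripper_force: 5.0
```

Run:
```python
from h import *
s=sense(); g=s["position"]+[0,0,.0188]; p=shot("side"); print(g.round(4),s["wrist_force"].round(2),axis(p,g))
```

```text
[ 0.4736 -0.2486  0.0844] [-0.34  0.09 -1.3 ] {'n': 1560, 'off': array([0.0019, 0.0029]), 'theta': np.float64(56.6), 'lat': np.float64(-0.3), 't': array([-0.0329,  0.0751]), 'rms': np.float64(0.0009)}
```

>>> send_rows --gripper '[-1, -1, -1, -1, -1, -1]' --pt "0 0 -0.12" --pt "0 0 -0.12" --pt "0 0 -0.12" --pt "0 0 0" --pt "0 0 0" --pt "0 0 0" --twist '[0, 0, 0, 0, 0, 0]'

```text
time_s: 12.35
position: [0.4736, -0.2487, 0.0584]
tool_rot: [-0.0, 0.708, 0.707, -0.0]
wrist_force: [-0.0, 0.9, -1.4]
grip_width: 0.0372
gripper_force: 5.0
```

Run:
```python
from h import *
s=sense(); g=s["position"]+[0,0,.0188]; p=shot("side"); print(g.round(4),s["wrist_force"].round(2),axis(p,g))
```

```text
[ 0.4736 -0.2487  0.0772] [-0.02  0.95 -1.41] {'n': 1343, 'off': array([0.0019, 0.002 ]), 'theta': np.float64(64.6), 'lat': np.float64(-0.1), 't': array([-0.0383,  0.0587]), 'rms': np.float64(0.0009)}
```

>>> send_rows --gripper '[-1, -1, -1, -1, -1, -1, -1, -1, -1, -1, -1, -1, -1, -1, -1]' --pt "0 -0.1 0.2" --pt "0 0 0.4" --pt "0 0 0.8" --pt "0 0 0.8" --pt "0 0 0.8" --pt "0 0 0.8" --pt "0 0 0.8" --pt "0 0 0.5" --pt "0 0.3 0.2" --pt "0 0.8 0" --pt "0 0.9 0" --pt "0 0.8 0" --pt "0 0.44 0" --pt "0 0 0" --pt "0 0 0" --twist '[0, 0, 0, 0, 0, 0, 0, 0, 0, 0, 0, 0, 0, 0, 0]' --squeeze 8

```text
time_s: 13.65
position: [0.4737, -0.1858, 0.1643]
tool_rot: [0.0, 0.707, 0.707, -0.0]
wrist_force: [0.5, -0.1, -1.4]
grip_width: 0.0377
gripper_force: 8.0
```

Run:
```python
from h import *
s=sense(); g=s["position"]+[0,0,.0188]; p=shot("side"); a=axis(p,g); print(g.round(4),s["wrist_force"].round(2),a)
W=cloud(p); fr=p["frame"].astype(int)
m=(np.hypot(W[...,0]-.4755,W[...,1]+.216)<.02)&(W[...,2]>.03)&(W[...,2]<.09)&(fr.max(-1)-fr.min(-1)<25); Q=W[m]; print("peg",len(Q),Q.mean(0).round(4),Q.min(0).round(3),Q.max(0).round(3))
th=np.radians(a["theta"]); print("mouth (side cam)",g[0]+a["off"][0],g[1]-.075*np.cos(th),g[2]+a["off"][1]-.075*np.sin(th))
u,v=map(int,pix(p,g-[0,0,.05])); c=p["frame"][max(v-75,0):v+75,max(u-75,0):u+75]; cv2.imwrite("pics/s5.png",cv2.resize(c,None,fx=3.5,fy=3.5))
```

```text
[ 0.4737 -0.1858  0.1831] [ 0.51 -0.12 -1.43] {'n': 1843, 'off': array([-0.0021, -0.0481]), 'theta': np.float64(109.6), 'lat': np.float64(-5.5), 't': array([-0.0863,  0.1186]), 'rms': np.float64(0.0096)}
peg 216 [ 0.4755 -0.2198  0.0603] [ 0.469 -0.223  0.03 ] [ 0.483 -0.214  0.09 ]
mouth (side cam) 0.47158720367294626 -0.16062317371043702 0.06436969086774903
```

View pics/s5.png

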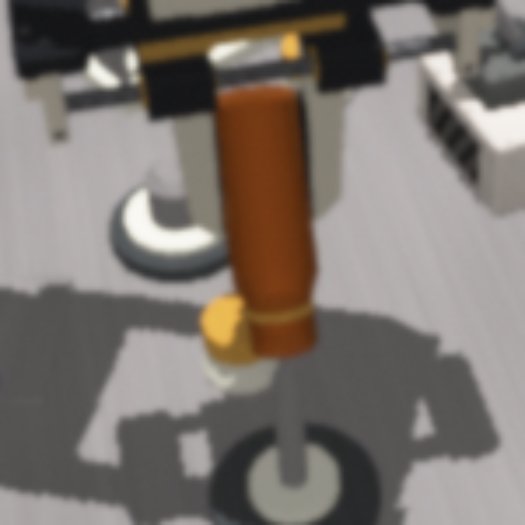

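```bash
sed -i 's/(W\[...,2\]>.03)$/(W[...,2]>g[2]-.085)/; s/&(W\[...,2\]>.03)/\&(W[...,2]>g[2]-.085)/' h.py
python3 - <<'E'
from h import *
s=sense(); g=s["position"]+[0,0,.0188]; p=shot("side"); a=axis(p,g); print(g.round(4),a)
th=np.radians(a["theta"]); d=np.array([0,-np.cos(th),-np.sin(th)]); print("mouth",(g+[a["off"][0],0,a["off"][1]]+.075*d).round(4), "t range is to be -.04..075")
E
```

```text
[ 0.4737 -0.1862  0.1831] {'n': 1663, 'off': array([0.0018, 0.0017]), 'theta': np.float64(64.2), 'lat': np.float64(0.0), 't': array([-0.0385,  0.074 ]), 'rms': np.float64(0.0011)}
mouth [ 0.4755 -0.2188  0.1173] t range is to be -.04..075
```

>>> send_rows --gripper '[-1, -1, -1, -1, -1, -1, -1, -1]' --pt "0 0 -0.25" --pt "0 0 -0.3" --pt "0 0 -0.3" --pt "0 0 -0.3" --pt "0 0 -0.25" --pt "0 0 -0.2" --pt "0 0 0" --pt "0 0 0" --twist '[0, 0, 0, 0, 0, 0, 0, 0]' --squeeze 5

```text
time_s: 14.42
position: [0.4736, -0.1859, 0.1322]
tool_rot: [-0.0, 0.708, 0.707, -0.0]
wrist_force: [-1.1, 0.8, -0.1]
grip_width: 0.0376
gripper_force: 5.0
```

Run:
```python
from h import *
s=sense(); g=s["position"]+[0,0,.0188]; p=shot("side"); a=axis(p,g); print(g.round(4),s["wrist_force"].round(2),a)
th=np.radians(a["theta"]); d=np.array([0,-np.cos(th),-np.sin(th)]); print("mouth",(g+[a["off"][0],0,a["off"][1]]+.075*d).round(4))
u,v=map(int,pix(p,g-[0,0,.05])); c=p["frame"][max(v-75,0):v+75,max(u-75,0):u+75]; cv2.imwrite("pics/s6.png",cv2.resize(c,None,fx=3.5,fy=3.5))
```

```text
[ 0.4736 -0.1859  0.151 ] [-1.14  0.8  -0.13] {'n': 1563, 'off': array([0.0018, 0.0013]), 'theta': np.float64(64.8), 'lat': np.float64(0.2), 't': array([-0.039 ,  0.0737]), 'rms': np.float64(0.0012)}
mouth [ 0.4754 -0.2178  0.0844]
```

View pics/s6.png

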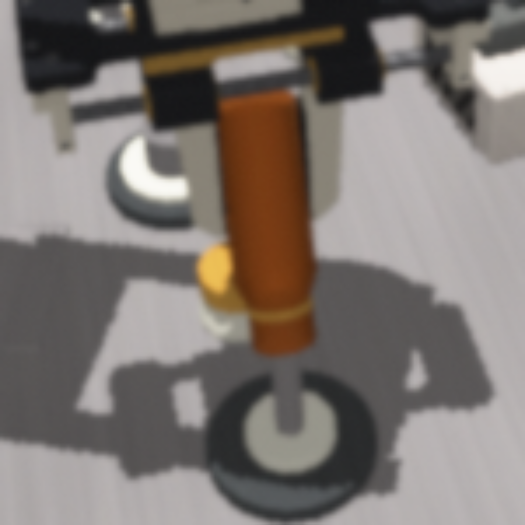

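>>> send_rows --gripper '[-1, -1, -1, -1, -1, -1, -1, -1, -1, -1, -1, -1]' --pt "0 -0.18 0.05" --pt "0 -0.18 0.05" --pt "0 -0.18 0.05" --pt "0 -0.18 0.05" --pt "0 -0.18 0.05" --pt "0 -0.18 0.04" --pt "0 -0.18 0.03" --pt "0 -0.18 0.02" --pt "0 -0.18 0.01" --pt "0 -0.11 0" --pt "0 0 0" --pt "0 0 0" --twist '[0, 0, 0, 0, 0, 0, 0, 0, 0, 0, 0, 0]'

```text
time_s: 15.47
position: [0.4737, -0.2208, 0.1395]
tool_rot: [0.0, 0.708, 0.707, -0.0]
wrist_force: [0.1, -0.8, -1.6]
grip_width: 0.0374
gripper_force: 5.1
```

Run:
```python
from h import *
s=sense(); g=s["position"]+[0,0,.0188]; p=shot("side"); a=axis(p,g); print(g.round(4),s["wrist_force"].round(2),a)
th=np.radians(a["theta"]); d=np.array([0,-np.cos(th),-np.sin(th)]); print("mouth",(g+[a["off"][0],0,a["off"][1]]+.075*d).round(4))
```

```text
[ 0.4737 -0.2208  0.1583] [ 0.05 -0.81 -1.6 ] {'n': 1366, 'off': array([ 0.0041, -0.1431]), 'theta': np.float64(86.2), 'lat': np.float64(1.0), 't': array([-0.1833, -0.0715]), 'rms': np.float64(0.0018)}
mouth [ 0.4778 -0.2257 -0.0596]
```

```bash
sed -i 's/v=Q-\[g\[0\]+x\[0\],g\[1\],g\[2\]+x\[1\]\]/v=Q-[g[0]+x[0],g[1]+x[4],g[2]+x[1]]/; s/\[0,0,a,0\],loss/[0,0,a,0,0],bounds=([-.01,-.001,0,-.3,-.006],[.01,.003,2,.3,.006]),loss/; s/best.x\[:2\].round(4)/best.x[[0,4,1]].round(4)/' h.py
python3 - <<'E'
from h import *
s=sense(); g=s["position"]+[0,0,.0188]; p=shot("side"); a=axis(p,g); print(g.round(4),s["wrist_force"].round(2),a)
th=np.radians(a["theta"]); d=np.array([np.radians(a["lat"]),-np.cos(th),-np.sin(th)]); print("mouth",(g+a["off"]+.075*d).round(4))
p=shot("top"); a=axis(p,g); print("top",a)
E
```

```text
[ 0.4737 -0.2206  0.1583] [-0.35 -0.53 -0.79] {'n': 1362, 'off': array([ 0.0027,  0.006 , -0.001 ]), 'theta': np.float64(86.3), 'lat': np.float64(-0.2), 't': array([-0.0411,  0.0703]), 'rms': np.float64(0.0029)}
mouth [ 0.4762 -0.2195  0.0825]Traceback (most recent call last):
  File "<stdin>", line 4, in <module>
  File "h.py", line 34, in axis
    r,t,d=ds(best.x,P); q=np.percentile(t,[1,99])
                          ~~~~~~~~~~~~~^^^^^^^^^^
    return _quantile_unchecked(
        a, q, axis, out, overwrite_input, method, keepdims, weights)
    return _ureduce(a,
                    func=_quantile_ureduce_func,
    ...<5 lines>...
                    overwrite_input=overwrite_input,
                    method=method)
    r = func(a, **kwargs)
    result = _quantile(arr,
                       quantiles=q,
    ...<2 lines>...
                       out=out,
                       weights=wgt)
    slices_having_nans = np.isnan(arr[-1, ...])
                                  ~~~^^^^^^^^^
IndexError: index -1 is out of bounds for axis 0 with size 0
```

>>> send_rows --gripper '[-1, -1, -1, -1, -1, -1, -1]' --pt "0 -0.12 0" --pt "0 -0.13 0" --pt "0 0 0" --pt "0 0.1 0" --pt "0 0.12 0" --pt "0 0 0" --pt "0 0 0" --twist '[0, 0, 0, 0, 0, 0, 0]'

```text
time_s: 16.2
position: [0.4737, -0.221, 0.1395]
tool_rot: [0.0, 0.707, 0.707, -0.0]
wrist_force: [0.5, -0.1, -1.2]
grip_width: 0.0373
gripper_force: 5.1
```

Run:
```python
from h import *
s=sense(); g=s["position"]+[0,0,.0188]; p=shot("side"); a=axis(p,g); print(g.round(4),s["wrist_force"].round(2),a)
th=np.radians(a["theta"]); d=np.array([np.radians(a["lat"]),-np.cos(th),-np.sin(th)]); print("mouth",(g+a["off"]+.075*d).round(4))
W=cloud(p); fr=p["frame"].astype(int)
m=(fr[...,2]>fr[...,0]*1.8+20)&(abs(W[...,0]-g[0])<.025)&(abs(W[...,1]-g[1])<.05)&(W[...,2]<g[2]+.04)&(W[...,2]>g[2]-.08)
for z in np.arange(.085,.195,.01):
    Q=W[m&(abs(W[...,2]-z)<.004)]
    if len(Q)>5: print(z.round(3),len(Q),"ymin",np.percentile(Q[:,1],5).round(4),"x",Q[:,0].min().round(4),Q[:,0].max().round(4))
u,v=map(int,pix(p,g-[0,0,.05])); c=p["frame"][max(v-75,0):v+75,max(u-75,0):u+75]; cv2.imwrite("pics/s7.png",cv2.resize(c,None,fx=3.5,fy=3.5))
```

```text
[ 0.4737 -0.221   0.1583] [ 0.45 -0.12 -1.22] {'n': 1301, 'off': array([0.0054, 0.006 , 0.003 ]), 'theta': np.float64(91.1), 'lat': np.float64(-4.0), 't': array([-0.0372,  0.0732]), 'rms': np.float64(0.0036)}
mouth [ 0.4739 -0.2135  0.0864]
0.085 20 ymin -0.2291 x 0.4637 0.4861
0.095 58 ymin -0.2294 x 0.4626 0.4867
0.105 49 ymin -0.2296 x 0.4618 0.4872
0.115 57 ymin -0.2322 x 0.4571 0.4864
0.125 83 ymin -0.2323 x 0.4573 0.4887
0.135 87 ymin -0.2321 x 0.4587 0.4894
0.145 85 ymin -0.2316 x 0.4585 0.4921
0.155 98 ymin -0.231 x 0.4584 0.4936
0.165 88 ymin -0.2305 x 0.4592 0.4935
0.175 96 ymin -0.2302 x 0.4586 0.4919
0.185 94 ymin -0.2294 x 0.4593 0.4926
```

View pics/s7.png

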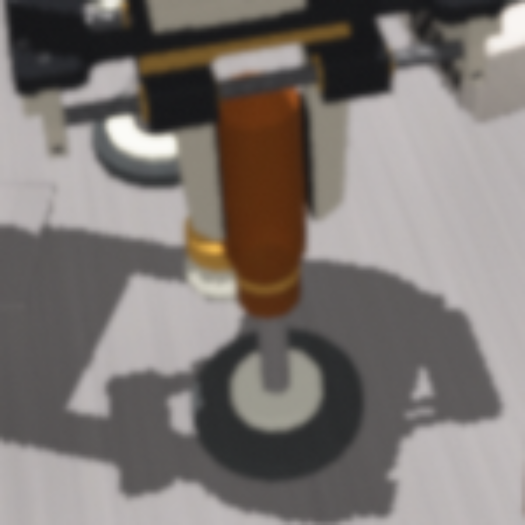

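>>> send_rows --gripper '[-1, -1, -1, -1, -1, -1, -1, -1, -1, -1]' --pt "0 0 -0.3" --pt "0 0 -0.4" --pt "0 0 -0.4" --pt "0 0 -0.4" --pt "0 0 -0.4" --pt "0 0 -0.4" --pt "0 0 -0.3" --pt "0 0 -0.15" --pt "0 0 0" --pt "0 0 0" --twist '[0, 0, 0, 0, 0, 0, 0, 0, 0, 0]'

```text
time_s: 17.08
position: [0.4737, -0.2211, 0.0845]
tool_rot: [0.0, 0.708, 0.707, 0.0]
wrist_force: [-0.3, -0.5, -0.9]
grip_width: 0.037
gripper_force: 5.1
```

Run:
```python
from h import *
s=sense(); g=s["position"]+[0,0,.0188]; p=shot("side"); W=cloud(p); fr=p["frame"].astype(int)
m=(fr[...,2]>fr[...,0]*1.8+20)&(abs(W[...,0]-g[0])<.025)&(abs(W[...,1]-g[1])<.05)&(W[...,2]<g[2]+.04)&(W[...,2]>.012)
print(g.round(4),s["wrist_force"],"lowest",np.percentile(W[m][:,2],[0,1,3]).round(4))
for z in np.arange(.02,.14,.01):
    Q=W[m&(abs(W[...,2]-z)<.004)]
    if len(Q)>5: print(z.round(3),len(Q),"ymin",np.percentile(Q[:,1],5).round(4),"x",Q[:,0].min().round(4),Q[:,0].max().round(4))
```

```text
[ 0.4737 -0.2211  0.1033] [-0.33611823 -0.49410923 -0.89854374] lowest [0.0304 0.033  0.0371]
0.03 19 ymin -0.2294 x 0.4642 0.4861
0.04 46 ymin -0.2298 x 0.4621 0.4864
0.05 45 ymin -0.229 x 0.4609 0.4887
0.06 47 ymin -0.2326 x 0.4603 0.49
0.07 73 ymin -0.2325 x 0.4582 0.4908
0.08 70 ymin -0.2319 x 0.4587 0.491
0.09 83 ymin -0.2312 x 0.4587 0.4917
0.1 85 ymin -0.2311 x 0.4587 0.4924
0.11 81 ymin -0.2306 x 0.4591 0.4934
0.12 79 ymin -0.2302 x 0.4594 0.4914
0.13 83 ymin -0.2299 x 0.4586 0.4919
```

>>> send_rows --gripper '[-1, -1, -1, -1, -1, -1]' --pt "0 0 -0.1" --pt "0 0 -0.1" --pt "0 0 -0.1" --pt "0 0 -0.1" --pt "0 0 0" --pt "0 0 0" --twist '[0, 0, 0, 0, 0, 0]' --squeeze 4

```text
time_s: 17.63
position: [0.4738, -0.2213, 0.0766]
tool_rot: [0.0, 0.708, 0.707, 0.0]
wrist_force: [0.5, -2.2, 2.3]
grip_width: 0.037
gripper_force: 4.0
```

>>> send_rows --gripper '[-1, -1, -1, -1, -1]' --pt "0 0 -0.08" --pt "0 0 -0.07" --pt "0 0 0" --pt "0 0 0" --pt "0 0 0" --twist '[0, 0, 0, 0, 0]'

```text
time_s: 18.05
position: [0.4739, -0.2212, 0.0737]
tool_rot: [0.0, 0.708, 0.707, 0.0]
wrist_force: [0.3, -1.5, 4.0]
grip_width: 0.0376
gripper_force: 4.0
```

```bash
cat > m.py <<'E'
from h import *
s=sense(); g=s["position"]+[0,0,.0188]; p=shot("side"); W=cloud(p); fr=p["frame"].astype(int)
m=(fr[...,2]>fr[...,0]*1.8+20)&(abs(W[...,0]-.4755)<.025)&(abs(W[...,1]+.216)<.05)&(W[...,2]<.15)&(W[...,2]>.012)
print(g.round(4),s["wrist_force"].round(2),"lowest",np.percentile(W[m][:,2],[0,1,3]).round(4),"top",W[m][:,2].max())
for z in np.arange(.02,.14,.02):
    Q=W[m&(abs(W[...,2]-z)<.004)]
    if len(Q)>5: print(z.round(3),len(Q),"ymin",np.percentile(Q[:,1],5).round(4),"x",Q[:,0].min().round(4),Q[:,0].max().round(4))
E
python3 m.py
```

```text
[ 0.4739 -0.2212  0.0925] [ 0.31 -1.53  4.  ] lowest [0.0254 0.0268 0.0311] top 0.13827119339757965
0.04 48 ymin -0.2295 x 0.4618 0.4863
0.06 70 ymin -0.2322 x 0.4579 0.4898
0.08 69 ymin -0.2316 x 0.4588 0.494
0.1 78 ymin -0.2309 x 0.4588 0.4921
0.12 82 ymin -0.23 x 0.4595 0.4932
```

>>> send_rows --gripper '[-0.15, -0.1, -0.05, 0, 0.2, 0.4, 0.6, 0.6]' --pt "0 0 0" --pt "0 0 0" --pt "0 0 0" --pt "0 0 0" --pt "0 0 0" --pt "0 0 0" --pt "0 0 0" --pt "0 0 0" --twist '[0, 0, 0, 0, 0, 0, 0, 0]'

```text
time_s: 18.77
position: [0.4737, -0.2211, 0.0734]
tool_rot: [-0.0, 0.708, 0.707, 0.0]
wrist_force: [-0.7, 0.1, 0.2]
grip_width: 0.0686
gripper_force: 0.0
```

```bash
python3 m.py
python3 - <<'E'
from h import *
p=shot("side"); u,v=map(int,pix(p,[.475,-.216,.06])); c=p["frame"][v-70:v+80,u-75:u+75]; cv2.imwrite("pics/s8.png",cv2.resize(c,None,fx=3.5,fy=3.5))
W=cloud(p); fr=p["frame"].astype(int); m=(np.linalg.norm(W-[.624,.01,.15],axis=-1)<.022)&(fr.max(-1)<90); Q=W[m]; print("ball",len(Q),Q.min(0).round(4),Q.max(0).round(4),Q.mean(0).round(4))
E
```

```text
[ 0.4737 -0.2211  0.0922] [-0.7   0.12  0.23] lowest [0.0242 0.0271 0.0311] top 0.1384232602022074
0.04 36 ymin -0.2306 x 0.4617 0.4857
0.06 68 ymin -0.2354 x 0.4574 0.4914
0.08 66 ymin -0.2357 x 0.4581 0.4899
0.1 76 ymin -0.2363 x 0.4576 0.4906
0.12 83 ymin -0.2372 x 0.4564 0.4895
ball 136 [ 0.6158 -0.005   0.1368] [0.6402 0.0161 0.1631] [0.6272 0.0038 0.1534]
```

View pics/s8.png

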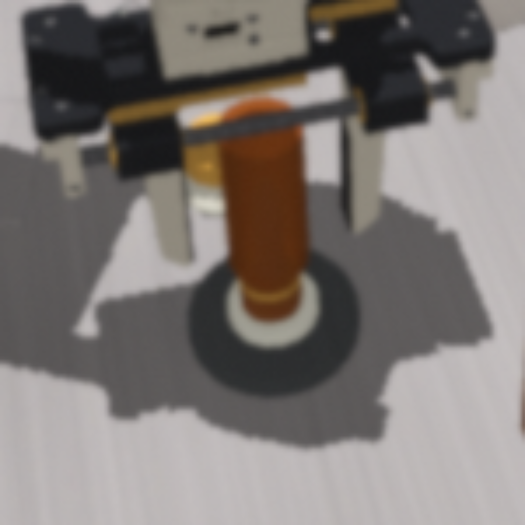

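Run:
```python
from h import *
p=shot("side"); W=cloud(p); fr=p["frame"].astype(int); am=(fr[...,2]>fr[...,0]*1.8+20)
for nm,x,y in [("full",.581,-.289),("full2",.655,-.353),("bottle",.4755,-.216)]:
    B=am&(np.hypot(W[...,0]-x,W[...,1]-y)<.035)
    zs=np.arange(.045,.13,.01) if nm=="bottle" else np.arange(.02,.09,.01)
    r=[(z,np.percentile(Q[:,1],5),np.median(Q[:,0])) for z in zs for Q in [W[B&(abs(W[...,2]-z)<.004)]] if len(Q)>10 and (nm!="bottle" or z>.058)]
    r=np.array(r); print(nm,"lean y,x deg",np.degrees(np.polyfit(r[:,0],r[:,1],1)[0]).round(2),np.degrees(np.polyfit(r[:,0],r[:,2],1)[0]).round(2))
```

```text
full lean y,x deg -0.19 0.29
full2 lean y,x deg -0.06 -0.02
bottle lean y,x deg 1.04 -2.75
```

>>> send_rows --gripper '[1, 1, 1, 1, 1, 1, 1, 1, 1, 1, 1]' --pt "0 0 0" --pt "0 0.1 0.3" --pt "0 0.1 0.5" --pt "0 0 0.8" --pt "0 0 0.8" --pt "0 0 0.8" --pt "0 0 0.8" --pt "0 0 0.8" --pt "0 0 0.8" --pt "0 0 0.4" --pt "0 0 0" --twist '[0, 0, 0, 0, 0, 0, 0, 0, 0, 0, 0]'

```text
time_s: 19.83
position: [0.4743, -0.2173, 0.196]
tool_rot: [0.002, 0.708, 0.707, 0.001]
wrist_force: [0.3, 0.4, -0.5]
grip_width: 0.0927
gripper_force: 0.0
```

```bash
cat > v.py <<'E'
from h import *
from scipy.optimize import least_squares
def cyl(p,x,y,z0,z1,r=.0195):
    W=cloud(p); fr=p["frame"].astype(int); B=(fr[...,2]>fr[...,0]*1.8+20)&(np.hypot(W[...,0]-x,W[...,1]-y)<.035)&(W[...,2]>z0)&(W[...,2]<z1); P=W[B]
    f=lambda q:np.hypot(P[:,0]-q[0]-q[2]*(P[:,2]-.02),P[:,1]-q[1]-q[3]*(P[:,2]-.02))-r
    q=least_squares(f,[x,y,0,0],loss="soft_l1",f_scale=.002).x
    return q[:2].round(4),"lean x,y deg",np.degrees(q[2:]).round(2),len(P)
p=shot("side")
for nm,a in [("full",(.581,-.289,.015,.08)),("full2",(.655,-.353,.015,.08)),("bottle",(.4755,-.216,.06,.131))]: print(nm,*cyl(p,*a))
E
python3 v.py; python3 m.py|head -1
```

```text
full [ 0.593  -0.3031] lean x,y deg [-0.17  0.34] 423
full2 [ 0.6696 -0.3632] lean x,y deg [-0.12 -0.11] 649
bottle [ 0.4761 -0.2145] lean x,y deg [-0.11  0.63] 689
[ 0.474  -0.2171  0.2132] [ 0.3  -0.23 -0.47] lowest [0.0237 0.0275 0.0311] top 0.13818675194423286
```

>>> send_rows --gripper '[1, 0, -1, -1, -1, -1, -1, -1, -1, -1, -1, -1, -1, -1, -1, -1, -1, -1, -1]' --pt "0 0.2 0.2" --pt "0.2 0.5 0.2" --pt "0.4 0.7 0" --pt "0.4 0.7 0" --pt "0.4 0.7 0" --pt "0.4 0.7 0" --pt "0.4 0.7 0" --pt "0.4 0.7 0" --pt "0.4 0.7 0" --pt "0.4 0.7 0" --pt "0.4 0.7 0" --pt "0.4 0.7 0" --pt "0.4 0.7 0" --pt "0.4 0.7 0" --pt "0.4 0.7 0" --pt "0.4 0.7 0" --pt "0.15 0.5 0" --pt "0 0 0" --pt "0 0 0" --twist '[0, -0.5, -1, -1, -1, -1, -1, -1, -1, -1, -1, -1, -1, -1, -1, -1, -1, -0.5, 0]' --squeeze 20

```text
time_s: 21.52
position: [0.5924, 0.0037, 0.2005]
tool_rot: [-0.0, 0.996, 0.086, -0.001]
wrist_force: [0.4, -0.6, -0.4]
grip_width: 0.0006
gripper_force: 0.0
```

```bash
python3 v.py
python3 - <<'E'
from h import *
s=sense(); T=T_tool(s); print(s["position"].round(4),np.degrees(np.arctan2(T[1,1],T[0,1])),s["grip_width"],s["time_s"])
p=shot("top"); W=cloud(p); fr=p["frame"].astype(int); cv2.imwrite("pics/t9.png",p["frame"])
m=(np.linalg.norm(W-[.626,.01,.15],axis=-1)<.025)&(fr.max(-1)<80); Q=W[m]; print("ball",len(Q),Q.min(0).round(4) if len(Q) else 0,Q.max(0).round(4) if len(Q) else 0)
m=(fr[...,2]>fr[...,0]*1.8+20)&(np.hypot(W[...,0]-.475,W[...,1]+.216)<.03)&(W[...,2]>.11); Q=W[m]; print("bottle top",len(Q),Q.mean(0).round(4) if len(Q) else 0)
m=(np.hypot(W[...,0]-.58,W[...,1]+.29)<.04)&(W[...,2]>.11); Q=W[m]; print("full top (132)",len(Q),Q.mean(0).round(4) if len(Q) else 0)
p=shot("wrist"); cv2.imwrite("pics/w9.png",p["frame"])
E
```

```text
full [ 0.5926 -0.3027] lean x,y deg [ 0.31 -0.27] 411
full2 [ 0.6695 -0.3631] lean x,y deg [ 0.08 -0.17] 645
bottle [ 0.4759 -0.2145] lean x,y deg [-0.05  0.07] 667
[0.5924 0.0033 0.2007] -79.98784051121422 0.001129592117787266 21.5667
ball 0 0 0
bottle top 279 [ 0.4738 -0.2102  0.1325]
full top (132) 202 [ 0.5894 -0.2999  0.1281]
```

View pics/w9.png

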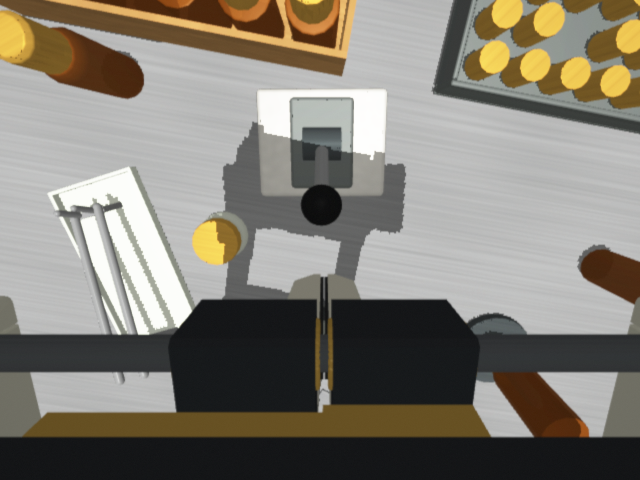

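>>> send_rows --gripper '[-1, -1, -1, -1, -1, -1, -1, -1, -1, -1, -1, -1, -1, -1, -1, -1, -1]' --pt "0 0 -0.7" --pt "0 0 -0.8" --pt "0 0 -0.8" --pt "0 0 -0.5" --pt "0 0 -0.23" --pt "0 0 0" --pt "0.4 0.07 0" --pt "0.4 0.07 0" --pt "0.4 0.07 0" --pt "0.4 0.07 0" --pt "0.4 0.07 0" --pt "0.4 0.07 0" --pt "0.4 0.07 0" --pt "0.4 0.07 0" --pt "0.4 0.07 0" --pt "0.4 0.07 0" --pt "0 0 0" --twist '[0, 0, 0, 0, 0, 0, 0, 0, 0, 0, 0, 0, 0, 0, 0, 0, 0]'

```text
time_s: 23.08
position: [0.6739, 0.0171, 0.1405]
tool_rot: [-0.0, 0.996, 0.087, -0.0]
wrist_force: [-0.1, 0.9, -1.0]
grip_width: 0.0007
gripper_force: 0.0
```

>>> send_rows --gripper '[-1, -1, -1, -1]' --pt "0.2 0.035 0" --pt "0.2 0.035 0" --pt "0.15 0.026 0" --pt "0 0 0" --twist '[0, 0, 0, 0]'

```text
time_s: 23.42
position: [0.6818, 0.0185, 0.1406]
tool_rot: [0.0, 0.996, 0.086, -0.003]
wrist_force: [-22.5, -2.9, 5.7]
grip_width: 0.0007
gripper_force: 10.8
```

>>> send_rows --gripper '[-1, -1, -1, -1, -1, -1, -1, -1, -1, -1, -1, -1]' --pt "-0.4 -0.07 0" --pt "-0.6 -0.1 0" --pt "-0.6 -0.1 0.3" --pt "-0.6 -0.1 0.5" --pt "-0.6 -0.1 0.8" --pt "-0.6 -0.1 0.8" --pt "-0.6 -0.1 0.8" --pt "-0.6 -0.1 0.8" --pt "-0.6 -0.1 0.5" --pt "-0.6 -0.1 0" --pt "0 0 0" --pt "0 0 0" --twist '[0, 0, 0, 0, 0, 0, 0, 0, 0, 0, 0, 0]'

```text
time_s: 24.42
position: [0.5677, -0.0007, 0.2313]
tool_rot: [0.0, 0.996, 0.086, 0.001]
wrist_force: [-0.1, -0.4, -0.1]
grip_width: 0.0005
gripper_force: 0.0
```

```bash
python3 v.py
python3 - <<'E'
from h import *
p=shot("side"); cv2.imwrite("pics/s10.png",p["frame"]); W=cloud(p); fr=p["frame"].astype(int)
for r in imaging.spot_in(p,"lever_tip")[:2]:
    i,j=np.round(r["at"]).astype(int); print(r["conf"],i,j,W[i,j].round(3))
m=(np.linalg.norm(W-[.703,.022,.148],axis=-1)<.03)&(fr.max(-1)<80); Q=W[m]; print("ball",len(Q),Q.min(0).round(4),Q.max(0).round(4)); print(sense()["position"],sense()["wrist_force"])
E
```

```text
full [ 0.5928 -0.3027] lean x,y deg [ 0.04 -0.03] 408
full2 [ 0.6696 -0.3632] lean x,y deg [-0.08 -0.1 ] 647
bottle [ 0.4759 -0.2142] lean x,y deg [-0.12 -0.1 ] 661
0.72 214 374 [0.732 0.134 0.066]
ball 126 [0.6912 0.0104 0.1339] [0.7137 0.0282 0.1625]
[ 5.68048113e-01 -5.34189093e-04  2.30361948e-01] [0.2605924  0.37355854 0.40420561]
```

View pics/s10.png

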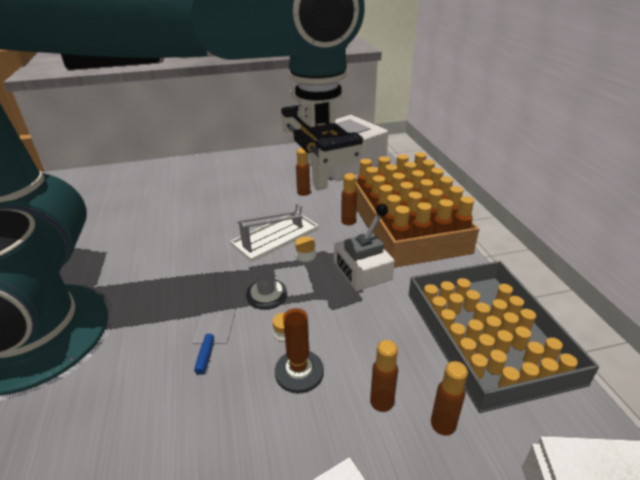

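The picture shows the bottle upright and mouth-down on the tall peg at (297, 345). The lever ball at (382, 210) is leaning away at its far end (measured x about 0.703, z about 0.148), and the other bottles and jars have not moved.

```bash
python3 -c "
from h import *
print(env.finish_job())"
```

```text
the job is handed in; nothing more can be done
None
```

The job is handed in at about 24.5 s: the bottle stands mouth-down on the tall peg's collar, released, and the dryer lever was thrown fully over afterwards; the filled bottles and jars were left where they stood.

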